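Click the dose wheel to its mark and start the shot

ROBOT

A 6-joint arm with a two-finger parallel gripper is mounted at the origin on the work surface. World frame = base frame: x ahead of the robot, y to its left, z up, the work surface at z = 0. Lengths are in mm, angles in rad, forces in N, time in s.
With the tool pointing down it reaches from about 325 to 775 mm from the base axis. Payload 9.3 kg.
Tool frame: the origin (TCP) lies at the very end of the fingers, on their centre line; the grasp point (between the pads) lies 19 mm behind it; z points along the fingers, y is the line along which they close (so a half turn about z gives the same grasp; the last joint's range is limited). The gripper opens to 85 mm and grips with 20 to 120 N. Pads are 22 mm wide; open, the fingers measure 114 mm over their backs; the gripper's body (76 mm by 85 mm) begins 54 mm behind the grasp point. The pads swing forward as they close: fully open they stand 13 mm farther back than shut.
Start: joints at [1.096, 0.259, 0.021, 1.334, 0, 1.418], TCP at [173.952, 521.764, 231.279] pointing down, gripper open.
Joint ranges: [-3.04, 3.04], [-0.91, 1.82], [-1.04, 1.36], [-1.92, 1.95], [-1.52, 1.45], [-3.14, 3.14]. Speed limits (rad/s): [2.22, 2.22, 2.79, 3.14, 3.14, 3.14].

INTERFACE

Orientations are given as a rotation vector (axis times angle).
In Python, from workcell import bot gives the robot as it stands.
- The arm moves only by the tool carry_out, never from a script. Its argument "moves" is a list of rows, each a list of 7 numbers: the shift along the tool's x, y, z in cm, then the turn, a rotation vector about the tool's x, y, z in degrees, then the opening, from 0 (shut) to 1 (fully open). In form: [[tx, ty, tz, wx, wy, wz, jaw], ...]. A call has exactly 8 rows; each row is the pose to reach, as a shift and turn from the pose commanded when the call began, along the tool's axes at that moment; what a row does not reach only later rows make up. A row lasts 1/10 s, in which the tool goes at most 50 mm and 8.59 degrees, less where a joint would pass 70% of its speed; a pose out of reach is approached as far as the arm can. A call with a gripper value outside its range is refused whole. The fingers move at their own pace and stop on an object; the grip force is fixed at half the most. Time passes only in rows, so rows that repeat a pose let the fingers close, or fill a call up. It gives the time, the measured TCP pose, the force, the opening and the grip force at its end, in the units of the state.
- bot.get_obs(): the state, without advancing time (a new reading comes with each control period).
- bot.capture(name): name is "scene" or "top" or "wrist"; returns the picture (384x512x3 uint8, red, green, blue); there is no depth.
- bot.get_calibration(name): a dict with "camera_matrix" (3x3 intrinsics, pixels), "dist_coeffs" ([k1, k2, p1, p2, k3] as OpenCV has them; the pictures are not rectified), "R" (3x3) and "t" (3): a world point X has camera coordinates R X + t; the wrist camera has in their place "mount" (4x4, takes a point from camera to tool coordinates, whose origin is the TCP and whose axes are the flange's). Camera axes: x right, y down, z forward; pixel columns grow to the right and rows downward; lengths in mm; the calibration is good to about 2 mm. A picture is of the moment at which its call begins: read the wrist's pose just before it. get_calibration takes no time and is no camera call.
- bot.sign_off(): hands the job in; it is judged then, once.
The state is a dict: "time_s": time; "joint_positions": joint angles; "qvel": joint speeds; "joint_torque": joint torques, N m; "eef_pos": TCP position; "eef_rot": TCP orientation; "ft_force": force on the tool from outside, world axes, zero at the start; "ft_torque": the same for the moment, N m; "gripper_width": opening from 0.0 (shut) to 1.0 (fully open); "gripper_force": force on a finger pad.
Only numpy, scipy, OpenCV 4.12 (cv2) and the standard library are available. Lean on these libraries where they do the work, as an engineer would, in place of code of your own. Each camera call takes 0.05 s, during which the arm holds its last target. There are 200 camera calls.

TASK

Set the espresso dose and start the shot: flick the toothed edge of the dose wheel clockwise (seen from above) with a fingertip, click by click and lightly, until its one long tooth rests over the raised bar on the foot, without clicking past it, and take the finger off the wheel. Then press the round button all the way down and let it come back up. Only touch and push: grip nothing, and leave the jug, tamper, glass and dosing cup where they stand.

Things in the scene. Friction and masses are not known exactly. Their poses are not given: they have to be found in the camera images.
- dose_unit: Dose unit, fixed: round aluminium foot (radius 95, 12 high), dark pedestal (radius 34, to height 50), on top the black dose wheel, lying flat. Origin: on the wheel's vertical axis at counter height; its -x axis points to the raised bar. Turned up to 1.5 rad either way. Touch it lightly (under 15 N). Around the pedestal, below and between the teeth, is free space down to the foot.
- wheel (a joint): Wheel angle (rad), grows clockwise from above; 0: long tooth exactly over the raised bar. It clicks into a sprung rest every pi/4: about 2 to 4 N at a tooth takes it past halfway, then the spring carries it on into the next rest. Starts 2 to 5 clicks short of 0 (about -1.57, -2.36, -3.14 or -3.93). Stops at -5.03 and +1.26.
- wheel_hub (a point): Point on the wheel's axis, at the top of the hub cap (radius 18), 75 above the counter. The wheel is a disc of radius 38 with eight equally spaced straight radial teeth, 8 wide, reaching to radius 52, the long one to 66; disc and teeth occupy heights 52 to 70.
- wheel_tip (a point): Outer end of the wheel's long tooth (with a thin steel strip on it), at its top, height 70, radius 66 from the axis. The other seven teeth follow every 45 degrees.
- index (a point): Middle of the top of the raised dark bar (24 x 6, 6 high, pointing to the axis) on the foot, 79 mm from the axis, height 18. The other seven click places have only a small round stud.
- start_unit: Aluminium block 100 x 100 x 40 high, fixed to the counter, carrying the button. Origin: middle of its underside.
- start (a joint): Travel of the button: 0 up, 0.006 m fully down (about 5 N); springs back.
- start_top (a point): Middle of the top of the round steel button (radius 18) in a black housing on the block; it is pressed straight down.
- jug: Steel milk jug, loose, radius 38, 95 high, handle to its +y. Origin: centre of the underside. Leave alone.
- tamper: Dark steel tamper, loose, base radius 29, 90 high. Origin: centre of the underside. Leave alone.
- glass: Shot glass, loose, radius 28, 65 high. Origin: centre of the underside. Leave alone.
- dose_cup: Aluminium dosing cup, loose, radius 29, 45 high, on the robot's side of the work. Origin: centre of the underside. Leave alone.
There are look-alikes about, which are no part of the job. Leave any green look-alike of the start_unit alone.

How it is judged:
By the outcome, as a careful person would: the job done as asked, in the order asked, and still so for the second after the job is handed in, with the robot touching nothing.
It also fails if it takes over 67 s, if anything falls off the work surface, if the arm or the gripper's body presses on something with over 40 N, if the wrist force passes 120 N, or if a joint passes its speed limit or range.

## Working session

There is one attempt and no reset: what is moved stays moved. The work goes in short steps, Python scripts to look and compute and a tool call to move; the robot and the scene stay as the last step left them, time stands still between calls to the robot, and variables do not carry over. Pictures are saved under pics/ and viewed, at most 10 in all, crops included, and the job is handed in when it is done.

Besides the shell and the picture viewer there is one more tool, called after "Emit:" as name(argument=value, ...) on one line, values as JSON. carry_out: Moves the arm, as the interface text tells. Its arguments: {"type":"object","properties":{"moves":{"type":"array","items":{"type":"array","items":{"type":"number"}}}},"required":["moves"]}

```bash
mkdir -p pics; python3 - <<'E'
from workcell import bot
import cv2,numpy as np
o=bot.get_obs();print(o['time_s'],o['eef_pos'],o['eef_rot'],o['ft_force'])
for n in ['scene','top']:
    im=bot.capture(n);cv2.imwrite(f'pics/{n}0.png',cv2.cvtColor(im,cv2.COLOR_RGB2BGR))
    c=bot.get_calibration(n);print(n,c)
a=cv2.imread('pics/top0.png');cv2.imwrite('pics/top0v.png',cv2.resize(a,(800,600)))
E
```

```text
0.0 [173.84300437 521.50050427 230.66243588] [-5.03301306e-01 -3.10059461e+00  2.01613371e-03] [-0.36497604 -0.13558267  0.63952141]
scene {'camera_matrix': array([[349.18560708,   0.        , 257.92050637],
       [  0.        , 349.18560708, 190.44299742],
       [  0.        ,   0.        ,   1.        ]]), 'dist_coeffs': array([-0.07775974,  0.        ,  0.        ,  0.        ,  0.        ]), 'R': array([[-0.26070894,  0.96528504, -0.01598852],
       [ 0.77254054,  0.1986623 , -0.60308739],
       [-0.57897493, -0.16958205, -0.79751487]]), 't': array([  56.51984898, -374.91891203, 1449.04005382])}
top {'camera_matrix': array([[434.06765524,   0.        , 259.62172345],
       [  0.        , 434.06765524, 189.8358409 ],
       [  0.        ,   0.        ,   1.        ]]), 'dist_coeffs': array([-0.03592057,  0.        ,  0.        ,  0.        ,  0.        ]), 'R': array([[ 0.00692036, -0.99994012, -0.00847701],
       [-0.98586525, -0.00540336, -0.16745302],
       [ 0.16739718,  0.00951603, -0.98584361]]), 't': array([  65.43330416,  527.10779624, 1268.94841989])}
```

View pics/top0v.png

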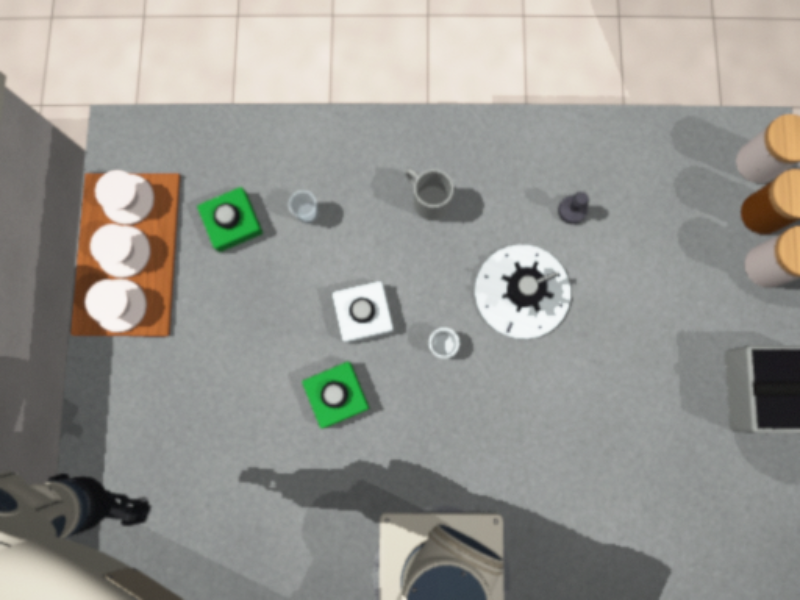

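View pics/scene0.png

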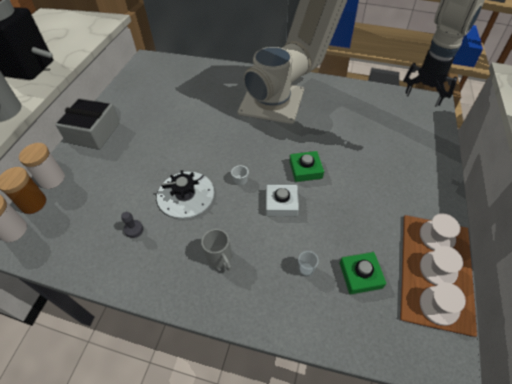

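Both views: dose unit at top (528,287)/1.5625, its dark bar near (509,327) in the enlarged picture, long tooth to the right. Start candidates: white block (362,310), and green look-alikes (229,217) and (335,395). The white/aluminium one is the right one. The dosing cup is at (444,343), the jug at (432,190), the tamper at (573,207).

```bash
cat > h.py <<'E'
import cv2,numpy as np
from scipy.spatial.transform import Rotation as Ro
from workcell import bot
def ray(c,uv,R=None,t=None):
    R=np.array(c['R']) if R is None else R; t=np.array(c['t']) if t is None else t
    p=cv2.undistortPoints(np.array([[uv]],float),c['camera_matrix'],c['dist_coeffs'])[0,0]
    return -R.T@t, R.T@np.array([*p,1])
def wristRt(c,o):
    M=np.array(c['mount']);T=np.eye(4);T[:3,:3]=Ro.from_rotvec(o['eef_rot']).as_matrix();T[:3,3]=o['eef_pos']
    W=np.linalg.inv(T@M);return W[:3,:3],W[:3,3]
def onz(o,d,z): return o+d*(z-o[2])/d[2]
def proj(c,X,R=None,t=None):
    R=np.array(c['R']) if R is None else R; t=np.array(c['t']) if t is None else t
    return cv2.projectPoints(np.array(X,float).reshape(-1,3),cv2.Rodrigues(R)[0],t,c['camera_matrix'],c['dist_coeffs'])[0][:,0]
E
python3 - <<'E'
from h import *
c=bot.get_calibration('top')
for n,p,z in [('hub',(528,286),75),('bar',(509,327),18),('btn',(362,309),55),('cup',(444,343),45),('blk',(362,311),40),('jug',(433,188),95),('tamper',(578,200),90),('glass',(303,200),65),('green',(334,394),50)]:
    print(n,onz(*ray(c,np.array(p)/1.5625),z).round(0))
a=cv2.imread('pics/top0.png')[150:225,200:380]
cv2.imwrite('pics/c0.png',cv2.resize(a,(792,330),interpolation=cv2.INTER_CUBIC))
print(bot.get_calibration('wrist'))
E
```

```text
hub [ 543. -163.   75.]
bar [ 472. -134.   18.]
btn [500. 152.  55.]
cup [437.  -5.  45.]
blk [499. 153.  40.]
jug [729.  17.  95.]
tamper [ 709. -261.   90.]
glass [714. 271.  65.]
green [339. 203.  50.]
{'camera_matrix': array([[330.55821981,   0.        , 259.27190292],
       [  0.        , 330.55821981, 187.84510696],
       [  0.        ,   0.        ,   1.        ]]), 'dist_coeffs': array([-0.07306845,  0.        ,  0.        ,  0.        ,  0.        ]), 'mount': array([[-8.57334242e-06, -9.45769569e-01, -3.24838302e-01,
         8.48452455e+01],
       [ 9.99999833e-01, -1.95955251e-04,  5.44132791e-04,
        -4.74153842e-01],
       [-5.78278006e-04, -3.24838243e-01,  9.45769412e-01,
        -1.43323430e+02],
       [ 0.00000000e+00,  0.00000000e+00,  0.00000000e+00,
         1.00000000e+00]])}
```

View pics/c0.png

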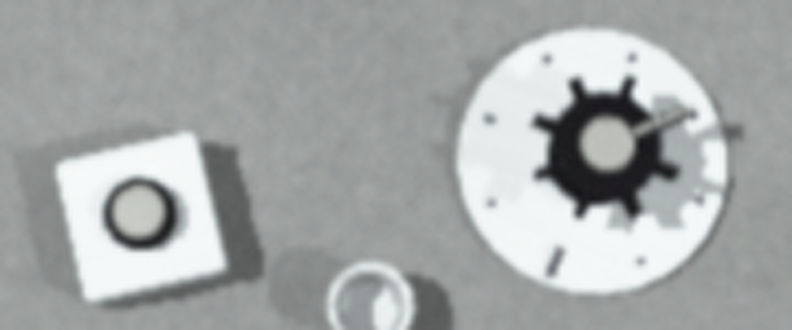

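```bash
cat >> h.py <<'E'
def plan(hub,phi,u=62,gap=0):
    "finger centre (xy) behind the long tooth at world angle phi (deg)"
    p=np.radians(phi); e=np.array([np.cos(p),np.sin(p)]); n=np.array([-e[1],e[0]])
    th=p-np.radians(161.6); h=14.5*abs(np.cos(th))+11*abs(np.sin(th))
    # support along the tangent: tool y half 14.5, tool x half 11
    return np.array(hub[:2])+u*e+(4+h+gap)*n
def totool(target,o):
    return Ro.from_rotvec(o['eef_rot']).inv().apply(np.array(target)-o['eef_pos'])/10
E
python3 - <<'E'
from h import *
a=cv2.imread('pics/top0.png');c=bot.get_calibration('top')
m=(a.min(2)>205).astype(np.uint8); m[:, :290]=0;m[:,370:]=0;m[:150]=0;m[220:]=0
pts=max(cv2.findContours(m,0,2)[0],key=cv2.contourArea)
hull=cv2.convexHull(pts);e=cv2.fitEllipse(hull);print(e)
f=onz(*ray(c,e[0]),12);print('foot',f.round(1))
hub=[543,-163];
o=bot.get_obs()
print(plan(hub,-67,62,6),plan(f,-67,62,6))
t=[*plan(hub,-67,62,6),230];print(totool(t,o), Ro.from_rotvec(o['eef_rot']).as_matrix().round(3))
E
```

```text
((334.05810546875, 186.19898986816406), (58.955482482910156, 60.620941162109375), 123.0475082397461)
foot [ 545.  -162.1   12. ]
[ 592.85240952 -209.19325103] [ 594.82599057 -208.30265686]
[-62.86099918 -56.07275528   0.12667142] [[-0.949  0.316 -0.001]
 [ 0.316  0.949 -0.001]
 [ 0.    -0.001 -1.   ]]
```

Emit:
carry_out(moves=[[-3.5,-3.2,0,0,0,0,0],[-7,-6.3,0,0,0,0,0],[-10.5,-9.4,0,0,0,0,0],[-14,-12.5,0,0,0,0,0],[-17.5,-15.6,0,0,0,0,0],[-21,-18.7,0,0,0,0,0],[-24.5,-21.9,0,0,0,0,0],[-28,-25,0,0,0,0,0]])

```text
time_s: 0.9
eef_pos: [360.8, 194.2, 231.3]
eef_rot: [0.503, 3.101, 0.0]
ft_force: [0.6, 0.1, 0.5]
gripper_width: -0.002
gripper_force: 0.0
```

Emit:
carry_out(moves=[[-3.5,-3.1,0,0,0,0,0],[-7,-6.2,0,0,0,0,0],[-10.5,-9.3,0,0,0,0,0],[-14,-12.4,0,0,0,0,0],[-17.5,-15.5,0,0,0,0,0],[-21,-18.6,0,0,0,0,0],[-24.5,-21.8,0,0,0,0,0],[-28,-25,0,0,0,0,0]])

```text
time_s: 1.7
eef_pos: [547.6, -131.6, 231.0]
eef_rot: [-0.504, -3.1, -0.0]
ft_force: [0.4, 0.5, 1.1]
gripper_width: -0.0
gripper_force: 0.0
```

Emit:
carry_out(moves=[[-2,-1.8,0,0,0,0,0],[-4,-3.6,0,0,0,0,0],[-6,-5.2,0,0,0,0,0],[-6.9,-6.1,0,0,0,0,0],[-6.9,-6.1,0,0,0,0,0],[-6.9,-6.1,0,0,0,0,0],[-6.9,-6.1,0,0,0,0,0],[-6.9,-6.1,0,0,0,0,0]])

```text
time_s: 2.5
eef_pos: [592.9, -208.4, 231.8]
eef_rot: [0.502, 3.101, -0.0]
ft_force: [-0.6, 0.5, -0.0]
gripper_width: -0.001
gripper_force: 0.0
```

```bash
python3 - <<'E'
from h import *
o=bot.get_obs();im=bot.capture('wrist');a=cv2.cvtColor(im,cv2.COLOR_RGB2BGR)
print(o['time_s'],o['eef_pos'],o['eef_rot'],o['ft_force'],o['gripper_width'])
np.savez('w1.npz',p=o['eef_pos'],r=o['eef_rot']);cv2.imwrite('pics/w1.png',a)
c=bot.get_calibration('wrist');R,t=wristRt(c,o)
u=np.radians(-67);b=np.radians(157.8)
print(proj(c,[[544,-162.5,75],[544+66*np.cos(u),-162.5+66*np.sin(u),70],[544+79*np.cos(b),-162.5+79*np.sin(b),18]],R,t))
E
```

```text
2.5 [ 592.91984996 -208.37189087  231.79742633] [ 5.01739932e-01  3.10083132e+00 -1.21096813e-04] [-0.57016111  0.50418997 -0.00767141] -0.0005253087807367753
[[291.29359606 103.40892617]
 [236.81642369 150.3599877 ]
 [293.29859832  17.89003626]]
```

View pics/w1.png

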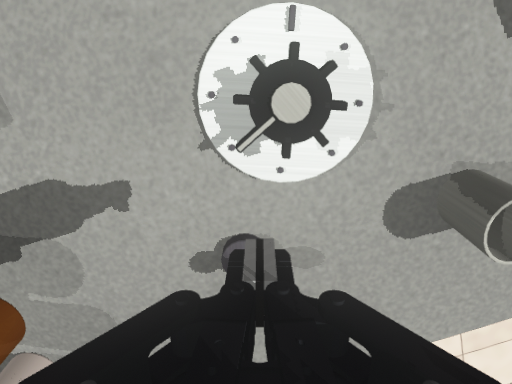

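The wrist view confirms hub (291,103), long tooth tip (237,150) and bar (292,17), all within about 1 px of prediction, so the wheel is 3 clicks short. Next I descend behind the long tooth.

Emit:
carry_out(moves=[[0,0,3,0,0,0,0],[0,0,6,0,0,0,0],[0,0,9,0,0,0,0],[0,0,11.5,0,0,0,0],[0,0,13.5,0,0,0,0],[0,0,15.5,0,0,0,0],[0,0,17.2,0,0,0,0],[0,0,18.3,0,0,0,0]])

```text
time_s: 3.35
eef_pos: [592.7, -208.7, 47.3]
eef_rot: [-0.502, -3.1, -0.001]
ft_force: [0.6, 0.4, -0.3]
gripper_width: 0.005
gripper_force: 0.0
```

```bash
python3 - <<'E'
from h import *
o=bot.get_obs();print(o['eef_pos'],o['ft_force'],o['time_s'])
hub=[544,-162.5]
for s in range(0,125,4):
    print(s,totool([*plan(hub,-67-s),o['eef_pos'][2]],o).round(2)[:2])
E
```

```text
[ 592.74588472 -208.69154141   47.27501381] [ 0.60801874  0.43216899 -0.28045772] 3.35
0 [ 0.34 -0.36]
4 [ 0.61 -0.77]
8 [ 0.9  -1.17]
12 [ 1.24 -1.54]
16 [ 1.6  -1.89]
20 [ 2.   -2.22]
24 [ 2.43 -2.51]
28 [ 2.89 -2.77]
32 [ 3.37 -2.99]
36 [ 3.88 -3.18]
40 [ 4.4  -3.32]
44 [ 4.8  -3.42]
48 [ 5.15 -3.51]
52 [ 5.51 -3.57]
56 [ 5.87 -3.62]
60 [ 6.25 -3.64]
64 [ 6.64 -3.64]
68 [ 7.04 -3.61]
72 [ 7.44 -3.55]
76 [ 7.85 -3.47]
80 [ 8.26 -3.35]
84 [ 8.67 -3.2 ]
88 [ 9.07 -3.02]
92 [ 9.47 -2.81]
96 [ 9.85 -2.56]
100 [10.22 -2.27]
104 [10.58 -1.96]
108 [10.91 -1.61]
112 [11.22 -1.23]
116 [11.51 -0.82]
120 [11.76 -0.38]
124 [11.98  0.08]
```

Emit:
carry_out(moves=[[0.2,-0.2,0,0,0,0,0],[0.35,-0.35,0,0,0,0,0],[0.5,-0.6,0,0,0,0,0],[0.6,-0.8,0,0,0,0,0],[0.75,-1.0,0,0,0,0,0],[0.9,-1.2,0,0,0,0,0],[1.1,-1.4,0,0,0,0,0],[1.25,-1.55,0,0,0,0,0]])

```text
time_s: 4.15
eef_pos: [576.6, -220.1, 48.6]
eef_rot: [0.503, 3.1, 0.0]
ft_force: [2.1, 1.1, 0.0]
gripper_width: -0.001
gripper_force: 0.9
```

Emit:
carry_out(moves=[[0.2,-0.2,0,0,0,0,0],[0.35,-0.35,0,0,0,0,0],[0.55,-0.5,0,0,0,0,0],[0.75,-0.7,0,0,0,0,0],[1.0,-0.8,0,0,0,0,0],[1.2,-0.95,0,0,0,0,0],[1.4,-1.1,0,0,0,0,0],[1.65,-1.2,0,0,0,0,0]])

```text
time_s: 4.95
eef_pos: [556.7, -226.4, 48.3]
eef_rot: [-0.503, -3.101, 0.0]
ft_force: [0.0, -0.1, -0.6]
gripper_width: -0.003
gripper_force: 0.0
```

```bash
python3 - <<'E'
from h import *
o=bot.get_obs();im=bot.capture('wrist');a=cv2.cvtColor(im,cv2.COLOR_RGB2BGR)
print(o['time_s'],o['eef_pos'],o['ft_force'])
cv2.imwrite('pics/w2.png',a)
E
```

```text
4.95 [ 556.74552288 -226.41159561   48.25642439] [ 0.02960986 -0.1275582  -0.62372833]
```

View pics/w2.png

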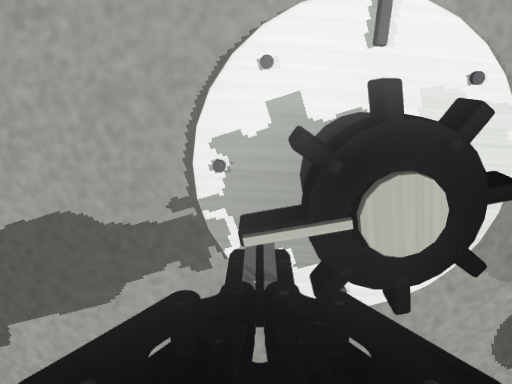

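The wrist view shows the tooth now pointing left (240,235)→(355,225), one click on, and the finger is free of it. Two more clicks to go.

Emit:
carry_out(moves=[[0.3,-0.15,0,0,0,0,0],[0.6,-0.25,0,0,0,0,0],[0.9,-0.35,0,0,0,0,0],[1.2,-0.45,0,0,0,0,0],[1.5,-0.55,0,0,0,0,0],[1.75,-0.65,0,0,0,0,0],[2.0,-0.7,0,0,0,0,0],[2.25,-0.75,0,0,0,0,0]])

```text
time_s: 5.8
eef_pos: [533.8, -226.2, 48.4]
eef_rot: [0.503, 3.1, 0.001]
ft_force: [5.3, 0.9, -1.4]
gripper_width: 0.002
gripper_force: 2.4
```

Emit:
carry_out(moves=[[0.25,-0.05,0,0,0,0,0],[0.5,-0.1,0,0,0,0,0],[0.75,-0.1,0,0,0,0,0],[1.0,-0.15,0,0,0,0,0],[1.25,-0.15,0,0,0,0,0],[1.5,-0.15,0,0,0,0,0],[1.75,-0.1,0,0,0,0,0],[2.0,-0.1,0,0,0,0,0]])

```text
time_s: 6.6
eef_pos: [513.6, -220.8, 48.2]
eef_rot: [-0.503, -3.101, 0.0]
ft_force: [0.3, -0.9, 0.1]
gripper_width: 0.001
gripper_force: 0.1
```

```bash
python3 - <<'E'
from h import *
o=bot.get_obs();im=bot.capture('wrist');a=cv2.cvtColor(im,cv2.COLOR_RGB2BGR)
print(o['time_s'],o['eef_pos'],o['ft_force'])
cv2.imwrite('pics/w3.png',a)
for s in range(68,132,4):
    print(s,totool([*plan([544,-162.5],-67-s),o['eef_pos'][2]],o).round(2)[:2])
E
```

```text
6.6 [ 513.58557982 -220.77002614   48.19256321] [ 0.30323962 -0.90249159  0.12303326]
68 [-0.09  0.04]
72 [0.31 0.09]
76 [0.72 0.18]
80 [1.13 0.29]
84 [1.54 0.44]
88 [1.94 0.62]
92 [2.34 0.84]
96 [2.72 1.09]
100 [3.09 1.37]
104 [3.45 1.69]
108 [3.78 2.03]
112 [4.09 2.42]
116 [4.38 2.82]
120 [4.63 3.26]
124 [4.85 3.72]
128 [5.03 4.21]
```

View pics/w3.png

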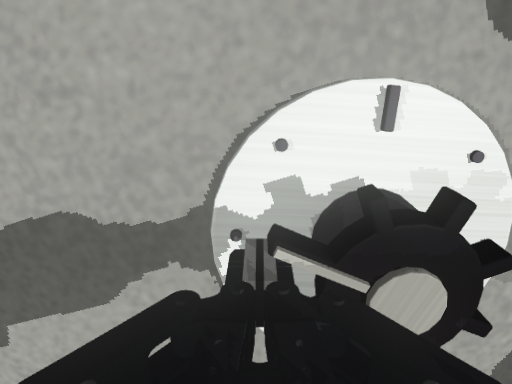

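```bash
python3 - <<'E'
from h import *
o=bot.get_obs();c=bot.get_calibration('wrist');R,t=wristRt(c,o)
for p in [(276,250),(368,289)]:
    q=onz(*ray(c,p,R,t),70)[:2]-[544,-162.5];print(np.degrees(np.arctan2(q[1],q[0])),np.hypot(*q))
for s in [68,75,80,90]:
    b=np.radians(-67-s);print(s,proj(c,[544+66*np.cos(b),-162.5+66*np.sin(b),70],R,t))
E
```

```text
-132.9245825382295 64.06763430435194
-129.62618326982934 18.490517541331826
68 [[274.36477931 243.70406652]]
75 [[284.56041655 228.44814197]]
80 [[293.28564119 217.95464562]]
90 [[314.09119209 198.5316981 ]]
```

The tooth (tip at (276,250)) is about 21° past the rest, just at the midpoint and still against the finger. I'll nudge it on.

Emit:
carry_out(moves=[[0.15,0,0,0,0,0,0],[0.3,0.05,0,0,0,0,0],[0.45,0.1,0,0,0,0,0],[0.6,0.15,0,0,0,0,0],[0.75,0.2,0,0,0,0,0],[0.75,0.2,0,0,0,0,0],[0.75,0.2,0,0,0,0,0],[0.75,0.2,0,0,0,0,0]])

```text
time_s: 7.45
eef_pos: [507.6, -216.7, 48.3]
eef_rot: [0.503, 3.101, -0.0]
ft_force: [-0.1, 0.3, 0.1]
gripper_width: 0.001
gripper_force: 0.0
```

```bash
python3 - <<'E'
from h import *
o=bot.get_obs();c=bot.get_calibration('wrist');R,t=wristRt(c,o)
im=bot.capture('wrist');a=cv2.cvtColor(im,cv2.COLOR_RGB2BGR);cv2.imwrite('pics/w4.png',a)
print(o['time_s'],o['eef_pos'],o['ft_force'])
for s in [75,80,90]:
    b=np.radians(-67-s);print(s,proj(c,[544+66*np.cos(b),-162.5+66*np.sin(b),70],R,t))
E
```

```text
7.45 [ 507.59563619 -216.68786513   48.30275115] [-0.12462062  0.33048501  0.06175453]
75 [[279.40259633 242.68576715]]
80 [[287.9265276  232.55320214]]
90 [[308.29368326 213.77984305]]
```

View pics/w4.png

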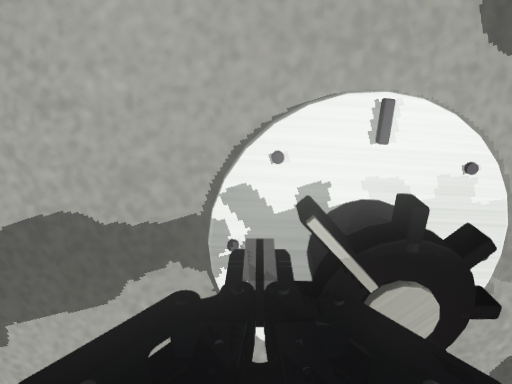

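The strip tip is now at (311,218), which is 90° on, so two clicks are done. Now the third.

Emit:
carry_out(moves=[[0.25,0.05,0,0,0,0,0],[0.5,0.15,0,0,0,0,0],[0.8,0.25,0,0,0,0,0],[1.0,0.35,0,0,0,0,0],[1.3,0.5,0,0,0,0,0],[1.6,0.65,0,0,0,0,0],[1.8,0.75,0,0,0,0,0],[1.95,0.9,0,0,0,0,0]])

```text
time_s: 8.3
eef_pos: [492.7, -202.7, 48.6]
eef_rot: [0.503, 3.099, -0.002]
ft_force: [4.8, -6.1, -3.2]
gripper_width: -0.001
gripper_force: 3.7
```

Emit:
carry_out(moves=[[0.2,0.15,0,0,0,0,0],[0.4,0.3,0,0,0,0,0],[0.6,0.45,0,0,0,0,0],[0.75,0.6,0,0,0,0,0],[0.95,0.8,0,0,0,0,0],[1.1,0.95,0,0,0,0,0],[1.25,1.15,0,0,0,0,0],[1.4,1.35,0,0,0,0,0]])

```text
time_s: 9.1
eef_pos: [482.5, -184.3, 48.1]
eef_rot: [-0.503, -3.1, -0.001]
ft_force: [0.8, -0.6, -0.1]
gripper_width: 0.003
gripper_force: 0.2
```

Emit:
carry_out(moves=[[0.1,0.15,0,0,0,0,0],[0.2,0.25,0,0,0,0,0],[0.3,0.4,0,0,0,0,0],[0.4,0.55,0,0,0,0,0],[0.4,0.55,0,0,0,0,0],[0.4,0.55,0,0,0,0,0],[0.4,0.55,0,0,0,0,0],[0.4,0.55,0,0,0,0,0]])

```text
time_s: 9.9
eef_pos: [480.8, -178.3, 48.3]
eef_rot: [-0.503, -3.101, 0.0]
ft_force: [-0.4, -0.3, 0.1]
gripper_width: 0.001
gripper_force: 0.0
```

```bash
python3 - <<'E'
from h import *
o=bot.get_obs();c=bot.get_calibration('wrist');R,t=wristRt(c,o)
im=bot.capture('wrist');a=cv2.cvtColor(im,cv2.COLOR_RGB2BGR);cv2.imwrite('pics/w5.png',a)
print(o['time_s'],o['eef_pos'],o['ft_force'])
for s in [110,120,135]:
    b=np.radians(-67-s);print(s,proj(c,[544+66*np.cos(b),-162.5+66*np.sin(b),70],R,t))
for s in [120,124,128,132]:
    print(s,totool([*plan([544,-162.5],-67-s),o['eef_pos'][2]],o).round(2)[:2])
E
```

```text
9.9 [ 480.83179773 -178.29378344   48.25508112] [-0.43117241 -0.27073601  0.14578713]
110 [[285.60267632 268.87528972]]
120 [[311.80322388 262.16111053]]
135 [[352.23456112 259.43105193]]
120 [0.18 0.27]
124 [0.4  0.73]
128 [0.58 1.22]
132 [0.73 1.7 ]
```

View pics/w5.png

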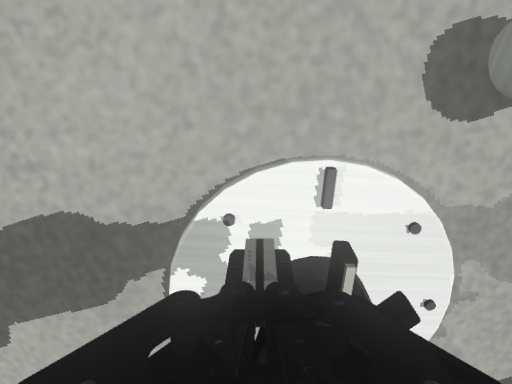

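The strip tip at (350,263) matches the 135° prediction (352,259): the tooth is at the bar and the finger is force-free. I'll lift off and work out the button.

Emit:
carry_out(moves=[[0,0,-0.5,0,0,0,0],[0.2,-0.2,-1.5,0,0,0,0],[0.3,-0.2,-3,0,0,0,0],[0.3,-0.2,-5.5,0,0,0,0],[0.3,-0.2,-8.5,0,0,0,0],[0.3,-0.2,-11.5,0,0,0,0],[0.3,-0.2,-14,0,0,0,0],[0.3,-0.2,-15,0,0,0,0]])

```text
time_s: 10.75
eef_pos: [477.9, -179.6, 201.5]
eef_rot: [0.503, 3.097, -0.002]
ft_force: [0.6, 0.6, 0.3]
gripper_width: -0.001
gripper_force: 0.0
```

```bash
python3 - <<'E'
from h import *
def tri(p1,p2):
    rs=[ray(bot.get_calibration(n),p) for n,p in (('top',p1),('scene',p2))]
    A=0;b=0
    for o,d in rs:
        d=d/np.linalg.norm(d);P=np.eye(3)-np.outer(d,d);A=A+P;b=b+P@o
    return np.linalg.solve(A,b)
def btn(n,x0,y0):
    a=cv2.imread(f'pics/{n}0.png');w=18;s=a[y0-w:y0+w,x0-w:x0+w].astype(int)
    m=((s.max(2)>110)&(s.max(2)<215)).astype(np.uint8)
    k,l,st,ce=cv2.connectedComponentsWithStats(m,connectivity=4)
    i=l[w,w];print(n,i,st[i],ce[i]+[x0-w,y0-w]);return ce[i]+[x0-w,y0-w]
p=btn('top',231,198);q=btn('scene',282,195)
X=tri(p,q);print('button',X)
o=bot.get_obs();print(o['eef_pos'],o['time_s'],o['ft_force'])
print(totool([X[0]+60,X[1],170],o))
E
```

```text
top 6 [ 12  12  12  12 114] [230.80701754 197.57894737]
scene 1 [  0   0  36  36 991] [281.2815338  194.48133199]
button [501.73337693 154.30776009  50.93546318]
[ 477.91969409 -179.64854379  201.47182626] 10.75 [0.6432842  0.56312258 0.32891065]
[ 2.62522364 34.33488951  3.10544441]
```

Emit:
carry_out(moves=[[0.5,4,0,0,0,0,0],[0.9,8,0,0,0,0,0],[1.2,12,0,0,0,0,0],[1.6,16,0,0,0,0,0],[1.9,20,0,0,0,0,0],[2.1,24,0,0,0,0,0],[2.3,28,1,0,0,0,0],[2.6,32,2,0,0,0,0]])

```text
time_s: 11.55
eef_pos: [554.0, 134.2, 177.9]
eef_rot: [0.503, 3.101, -0.0]
ft_force: [1.3, -0.3, -0.5]
gripper_width: -0.002
gripper_force: 0.0
```

Emit:
carry_out(moves=[[0,1.3,0.5,0,0,0,0],[0,2.3,1,0,0,0,0],[0,2.3,1,0,0,0,0],[0,2.3,1,0,0,0,0],[0,2.3,1,0,0,0,0],[0,2.3,1,0,0,0,0],[0,2.3,1,0,0,0,0],[0,2.3,1,0,0,0,0]])

```text
time_s: 12.35
eef_pos: [561.2, 154.1, 168.5]
eef_rot: [0.504, 3.1, 0.0]
ft_force: [-0.8, -0.6, -0.6]
gripper_width: 0.001
gripper_force: 0.0
```

```bash
python3 - <<'E'
from h import *
o=bot.get_obs();c=bot.get_calibration('wrist');R,t=wristRt(c,o)
w=cv2.cvtColor(bot.capture('wrist'),cv2.COLOR_RGB2BGR)
tp=cv2.cvtColor(bot.capture('top'),cv2.COLOR_RGB2BGR);cv2.imwrite('pics/top1.png',tp)
print(o['eef_pos'],o['time_s']);print(proj(c,[501,153,52],R,t))
cv2.imwrite('pics/mix.png',np.hstack([w,cv2.resize(tp[150:225,300:370],(280,300),interpolation=cv2.INTER_CUBIC)[:384] if 0 else cv2.copyMakeBorder(cv2.resize(tp[150:225,300:370],(280,300),interpolation=cv2.INTER_CUBIC),0,84,0,0,0)]))
E
```

```text
[561.22782288 154.05787404 168.53384844] 12.35
[[233.71504431 113.04468496]]
```

View pics/mix.png

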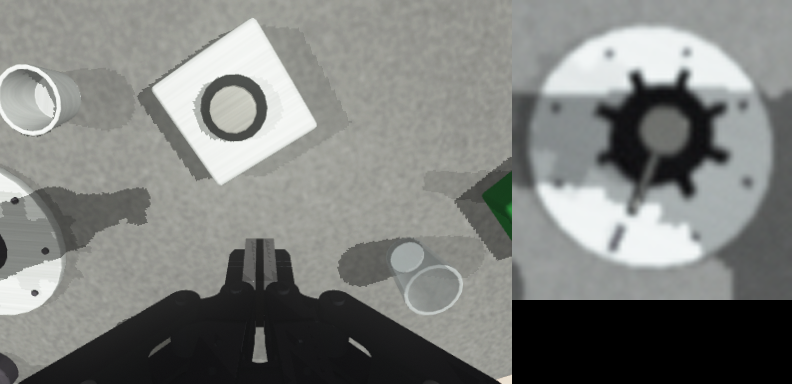

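The inset shows the long tooth over the bar. The wrist view shows the button at (233,108) on the aluminium block, with the glass clear at (430,290).

```bash
python3 - <<'E'
from h import *
o=bot.get_obs();c=bot.get_calibration('wrist');R,t=wristRt(c,o)
r=[ray(c,(233,108.5),R,t),ray(bot.get_calibration('top'),(230.8,197.6))]
A=0;b=0
for q,d in r:
    d=d/np.linalg.norm(d);P=np.eye(3)-np.outer(d,d);A=A+P;b=b+P@q
X=np.linalg.solve(A,b);print(X,[onz(*r[0],z).round(1) for z in (50,55,60)],[onz(*r[1],z).round(1) for z in (50,55,60)])
print(totool(X,o))
E
```

```text
[497.91028742 154.58085801  65.70949735] [array([497.6, 153.6,  50. ]), array([497.3, 154.1,  55. ]), array([496.9, 154.6,  60. ])] [array([501.6, 155.2,  50. ]), array([500.9, 154.8,  55. ]), array([500.1, 154.4,  60. ])]
[ 6.01275567 -1.97046138 10.2676587 ]
```

Emit:
carry_out(moves=[[1.5,-0.5,0,0,0,0,0],[3,-1,1,0,0,0,0],[4.5,-1.5,3,0,0,0,0],[5.9,-1.9,5,0,0,0,0],[5.9,-1.9,7,0,0,0,0],[5.9,-1.9,8.5,0,0,0,0],[5.9,-1.9,9.2,0,0,0,0],[5.9,-1.9,9.2,0,0,0,0]])

```text
time_s: 13.25
eef_pos: [498.8, 155.0, 75.7]
eef_rot: [-0.503, -3.1, 0.001]
ft_force: [0.5, -0.5, 0.8]
gripper_width: -0.001
gripper_force: 0.0
```

Emit:
carry_out(moves=[[0,0,0.15,0,0,0,0],[0,0,0.3,0,0,0,0],[0,0,0.45,0,0,0,0],[0,0,0.6,0,0,0,0],[0,0,0.75,0,0,0,0],[0,0,0.9,0,0,0,0],[0,0,1.0,0,0,0,0],[0,0,1.0,0,0,0,0]])

```text
time_s: 14.05
eef_pos: [499.1, 155.1, 66.1]
eef_rot: [-0.503, -3.101, 0.0]
ft_force: [-0.1, 0.4, -0.1]
gripper_width: 0.001
gripper_force: 0.0
```

Emit:
carry_out(moves=[[0,0,0.15,0,0,0,0],[0,0,0.3,0,0,0,0],[0,0,0.4,0,0,0,0],[0,0,0.5,0,0,0,0],[0,0,0.6,0,0,0,0],[0,0,0.7,0,0,0,0],[0,0,0.8,0,0,0,0],[0,0,0.8,0,0,0,0]])

```text
time_s: 14.85
eef_pos: [499.2, 155.1, 58.3]
eef_rot: [0.503, 3.101, 0.0]
ft_force: [-1.3, -0.8, 3.6]
gripper_width: 0.0
gripper_force: 1.8
```

Emit:
carry_out(moves=[[0,0,0.05,0,0,0,0],[0,0,0.1,0,0,0,0],[0,0,0.15,0,0,0,0],[0,0,0.2,0,0,0,0],[0,0,0.25,0,0,0,0],[0,0,0.3,0,0,0,0],[0,0,0.3,0,0,0,0],[0,0,0.3,0,0,0,0]])

```text
time_s: 15.65
eef_pos: [499.2, 155.1, 55.9]
eef_rot: [0.503, 3.1, 0.0]
ft_force: [-4.2, -1.4, 11.8]
gripper_width: 0.004
gripper_force: 6.0
```

Emit:
carry_out(moves=[[0,0,0.05,0,0,0,0],[0,0,0.1,0,0,0,0],[0,0,0.1,0,0,0,0],[0,0,0.1,0,0,0,0],[0,0,0.1,0,0,0,0],[0,0,0.1,0,0,0,0],[0,0,0.1,0,0,0,0],[0,0,0.1,0,0,0,0]])

```text
time_s: 16.45
eef_pos: [499.3, 155.1, 55.8]
eef_rot: [0.503, 3.1, 0.001]
ft_force: [-7.0, -0.9, 22.6]
gripper_width: 0.003
gripper_force: 10.8
```

It's a hard stop. I'll go back up in steps and check where the contact ends, which confirms the travel.

Emit:
carry_out(moves=[[0,0,-0.1,0,0,0,0],[0,0,-0.2,0,0,0,0],[0,0,-0.3,0,0,0,0],[0,0,-0.4,0,0,0,0],[0,0,-0.5,0,0,0,0],[0,0,-0.55,0,0,0,0],[0,0,-0.55,0,0,0,0],[0,0,-0.55,0,0,0,0]])

```text
time_s: 17.25
eef_pos: [499.2, 155.1, 59.7]
eef_rot: [-0.503, -3.101, 0.0]
ft_force: [-0.5, -0.2, 3.0]
gripper_width: -0.003
gripper_force: 1.3
```

Emit:
carry_out(moves=[[0,0,-0.05,0,0,0,0],[0,0,-0.1,0,0,0,0],[0,0,-0.1,0,0,0,0],[0,0,-0.1,0,0,0,0],[0,0,-0.1,0,0,0,0],[0,0,-0.1,0,0,0,0],[0,0,-0.1,0,0,0,0],[0,0,-0.1,0,0,0,0]])

```text
time_s: 18.05
eef_pos: [499.2, 155.1, 60.8]
eef_rot: [-0.503, -3.101, -0.0]
ft_force: [-1.3, 0.1, 2.3]
gripper_width: -0.002
gripper_force: 1.0
```

Emit:
carry_out(moves=[[0,0,-0.05,0,0,0,0],[0,0,-0.15,0,0,0,0],[0,0,-0.15,0,0,0,0],[0,0,-0.15,0,0,0,0],[0,0,-0.15,0,0,0,0],[0,0,-0.15,0,0,0,0],[0,0,-0.15,0,0,0,0],[0,0,-0.15,0,0,0,0]])

```text
time_s: 18.85
eef_pos: [499.2, 155.1, 62.3]
eef_rot: [-0.503, -3.101, -0.0]
ft_force: [-0.3, -0.8, -0.2]
gripper_width: -0.001
gripper_force: 0.0
```

Contact runs from about 62 down to 55.8, the full 6 mm of travel. I'll lift clear, check the wheel and hand in.

Emit:
carry_out(moves=[[0,0,-1,0,0,0,0],[0,0,-3,0,0,0,0],[0,0,-5,0,0,0,0],[0,0,-7,0,0,0,0],[0,0,-9,0,0,0,0],[0,0,-10,0,0,0,0],[0,0,-10,0,0,0,0],[0,0,-10,0,0,0,0]])

```text
time_s: 19.65
eef_pos: [499.0, 155.0, 161.9]
eef_rot: [-0.503, -3.101, 0.0]
ft_force: [0.0, -0.1, -0.4]
gripper_width: 0.001
gripper_force: 0.0
```

```bash
python3 - <<'E'
from h import *
a=cv2.cvtColor(bot.capture('top'),cv2.COLOR_RGB2BGR);b=cv2.imread('pics/top1.png')
print('wheel change',cv2.absdiff(a,b)[160:210,310:360].max(), bot.get_obs()['ft_force'])
print(bot.sign_off())
E
```

```text
wheel change 97 [ 0.37123583  0.15084526 -0.36677989]
the job is handed in; nothing more can be done
None
```

The dose wheel went on three clicks, so its long tooth rests over the bar; the button was then pressed its full 6 mm and released, and the job is handed in. A last before/after image comparison over the wheel showed a difference (97 of 255) that I did not look into; the arm had moved between the two pictures, so its shadow is the likely cause, and nothing touched the wheel after the picture showing the tooth over the bar.

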